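# Set out the rooftop bird feeding board

### The arm

A 7-joint arm with a two-finger parallel gripper is mounted at the origin on the work surface. World frame = base frame: x ahead of the robot, y to its left, z up, the work surface at z = 0. Lengths are in m, angles in degrees, forces in N, time in s.
With the tool pointing down it reaches from about 0.4 to 0.85 m from the base axis. Payload 10.4 kg.
Tool frame: the origin (TCP) lies midway between the tips of the shut fingers; the grasp point (between the pads) lies 19 mm behind it; z points along the fingers, y is the direction in which the jaws open and shut (so a half turn about z gives the same grasp; the last joint's range is limited). The gripper opens to 85 mm and grips with 20 to 120 N. Pads are 22 mm wide; open, the fingers measure 114 mm over their backs; the gripper's body (76 mm by 85 mm) begins 54 mm behind the grasp point. The pads swing forward as they close: fully open they stand 13 mm farther back than shut.
Start: joints at [62.876, 19.034, -3.707, 83.658, 1.238, 77.344, -5.071], TCP at [0.272, -0.563, 0.231] pointing down, gripper open.
Joint ranges: [-148.97, 148.97], [-28.65, 121.19], [-84.17, 76.75], [9.2, 138.47], [-72.65, 252.65], [3.7, 117.97], [-149.18, 149.18]. Speed limits (degrees/s): [127.2, 127.2, 159.86, 159.86, 180, 180, 180].

### API

Orientations are given as [roll, pitch, yaw] about the fixed x, y, z axes, in that order (R = Rz(yaw) Ry(pitch) Rx(roll)).
In Python, from rig import readout, optics, ticket gives the robot as it stands. The module is installed in compiled form; this text tells all that it offers.
- The arm moves only by the tool jog_arm, never from a script. Its argument "commands" is a list of rows, each a list of 5 numbers: the gripper command: -1 is shut, 1 is fully open, values between are in proportion, then the shift along the world's x, y, z in m, then the turn about the world's z in rad. In form: [[fingers, tx, ty, tz, twist], ...]. A call has 1 to 10 rows; each row is the pose to reach, as a shift and turn from the pose measured when the call began; what a row does not reach only later rows make up. A row lasts 1/8 s, in which the tool goes at most 62.5 mm and 10.7 degrees, less where a joint would pass 70% of its speed; a pose out of reach is approached as far as the arm can. A call with a gripper value outside its range is refused whole. The fingers move at their own pace and stop on an object; the grip force is fixed at half the most. Time passes only in rows, so rows that repeat a pose let the fingers close. It gives the time, the measured TCP pose, the force and the opening at its end, in the units of the state.
- readout.observe(): the state, without advancing time (a new reading comes with each control period).
- optics.camera(name): name is "side" or "top" or "wrist"; returns a dict with "pixels" (420x560x3 uint8, red, green, blue), "fx", "fy", "cx", "cy" (pixels), "cam_to_world" (4x4, takes a point from camera to world coordinates). Camera axes: x right, y down, z forward; pixel columns grow to the right and rows downward; lengths in m; the calibration is good to about 2 mm. The wrist camera is an equidistant fisheye: a pixel r from the principal point sees the ray r / f radians off the axis. A picture is of the moment at which its call begins. There is no depth.
- ticket.hand_in(): hands the job in, once; it reports no verdict.
The state is a dict: "t": time; "q": joint angles; "dq": joint speeds; "effort": joint torques, N m; "tool_pos": TCP position; "ee_rot": TCP orientation; "force": force on the tool from outside, world axes, zero at the start; "wrist_torque": the same for the moment, N m; "finger_gap": opening from 0.0 (shut) to 1.0 (fully open).
Only numpy, scipy, OpenCV 4.12 (cv2) and the standard library are available. Lean on these libraries where they do the work, as an engineer would, in place of code of your own. Each camera call takes 0.05 s, during which the arm holds its last target. There are 200 camera calls.

### The job

Get the feeding board ready for the birds: stand the little terracotta pot, upside down as it is, on the middle of the board midway between the two saucers, then centre the round seed cake on top of it. Set the blue mug gently upright in the middle of the larger saucer, and park the funnel, mouth down, on the middle of the green seed bin's lid. Leave the saucers, the scoop and the jar where they are.

Things in the scene. Friction and masses are not known exactly. Their poses are not given: they have to be found in the camera images.
- pot_mid (a point): Small terracotta flower pot, standing upside down and staying so. Total height 60 mm; a rim band of 66 mm diameter is at the bottom (lowest 15 mm), above it the body tapers from 56 mm to 50 mm diameter at the flat closed top. Loose, 0.18 kg. The point is on its axis half-way up, 30 mm above its underside; z up along the axis.
- cake_mid (a point): Pressed seed cake, a hard speckled brown disc of 56 mm diameter and 36 mm height, lying flat. Loose, about 0.07 kg. The point is its centre, 18 mm above its underside; z up along its axis.
- mug_mid (a point): Blue ceramic mug standing upright, body about 62 mm in diameter (a little narrower at the foot), 75 mm high, wall 4 mm, with one handle that stands out from the side. Loose, about 0.22 kg. The point is on its axis half-way up, 37.5 mm above its underside; z up, the handle points along the mug's own +y (at the start away from the robot, within about 35 degrees).
- funnel_mid (a point): Aluminium funnel standing mouth down, spout straight up: 86 mm diameter at the mouth (bottom), cone narrowing to 20 mm diameter 46 mm above the bottom, then a spout that narrows from 20 to 16 mm diameter up to the top at 100 mm. Loose, 0.06 kg; it can be held by the spout. The point is on its axis, 50 mm above its mouth rim; z up along the spout.
- board_mid (a point): Wooden feeding board lying on the ledge, fixed, 430 mm by 160 mm, 12 mm thick. The point is the middle of its top face; its long side is along its own y. The two saucers stand on it, one 140 mm to either side of the middle along its long axis (which saucer is on which side varies).
- large_saucer: The larger terracotta saucer, a round dish on the board: 136 mm diameter over its rim, 24 mm high, floor 7 mm thick, clear flat floor about 100 mm across. Loose, 0.42 kg. Origin: centre of its underside; z up.
- small_saucer: The smaller terracotta saucer, a round dish on the board: 100 mm diameter over its rim, 22 mm high. Loose, 0.25 kg; it stays empty. Origin: centre of its underside; z up.
- bin_lid (a point): Green plastic seed bin with its clip-on lid shut, heavy and fixed: lid 158 mm (its x) by 124 mm (its y), flat top 110 mm above the ledge, a white clip at the middle of each long side. The point is the middle of the lid's top face.
- scoop_mid (a point): Bystander: stainless steel seed scoop lying on the ledge, open pan 90 mm by 64 mm by 36 mm high towards its own +x, round handle 95 mm long towards its own -x. Loose, leave it alone. The point is where the handle meets the pan, 18 mm above the ledge.
- jar_mid (a point): Bystander: closed glass jar with aluminium lid, 68 mm diameter, 120 mm high. Loose, leave it alone. The point is on its axis, half-way up.
Not all that is in view belongs to the job. What is shaped like the part that bears funnel_mid but yellow is not meant. What is shaped like the part that bears cake_mid but yellow is not meant.

How it is judged (in metres and radians):
On the way, in this order (a step that is already met when the one before it is completed fails the run):
1. the pot stands on the middle of the board between the saucers (horizontal distance between pot_mid and board_mid below 0.015 m and angle between pot_mid's own z axis and vertical below 0.1 rad and height (world z) of pot_mid below 0.047 m), for 0.2 s.
2. the seed cake lies on top of the pot (horizontal distance between cake_mid and pot_mid below 0.012 m and z of cake_mid in the frame of pot_mid between 0.043 and 0.053 m), for 0.2 s.
At the end, for the whole second after the job is handed in: Pot upside down on the board within 15 mm of its middle; cake flat on the pot within 12 mm of its axis; mug on the larger saucer's floor within 15 mm of its centre; funnel mouth down on the bin lid within 15 mm of its middle; all upright within 0.1 rad, released, at rest (all of step 1 and all of step 2 and angle between each of cake_mid, mug_mid, funnel_mid's own z axis and vertical below 0.1 rad and horizontal distance between mug_mid and large_saucer below 0.015 m and z of mug_mid in the frame of large_saucer between 0.039 and 0.05 m and horizontal distance between funnel_mid and bin_lid below 0.015 m and z of funnel_mid in the frame of bin_lid between 0.045 and 0.055 m and linear speed of each of pot, cake, mug, funnel below 0.02 m/s); the robot touches nothing.
It fails at once if a saucer is shoved more than 20 mm (distance of any of large_saucer, small_saucer from where it was at the start of the episode above 0.02 m).
It fails at once if the scoop or the jar is moved more than 20 mm (distance of any of scoop_mid, jar_mid from where it was at the start of the episode above 0.02 m).
It fails at once if the mug is dropped or slammed into the saucer (over 0.45 m/s close above its floor) (horizontal distance between mug_mid and large_saucer below 0.05 m and z of mug_mid in the frame of large_saucer below 0.09 m and linear speed of mug above 0.45 m/s).
It also fails if it takes over 112 s, if anything falls off the work surface, if the arm or the gripper's body presses on something with over 40 N, if the wrist force passes 120 N, or if a joint passes its speed limit or range.

## Working session

There is one attempt and no reset: what is moved stays moved. The work goes in short steps, Python scripts to look and compute and a tool call to move; the robot and the scene stay as the last step left them, time stands still between calls to the robot, and variables do not carry over. Pictures are saved under pics/ and viewed, about 12 in all and at most 16, crops included, and the job is handed in when it is done.

Besides the shell and the picture viewer there is one more tool, called after "Request:" as name([rows], argument=value, ...), one row to a line, values as JSON. jog_arm: Moves the arm, as the interface text tells. Its arguments: {"type":"object","properties":{"commands":{"type":"array","items":{"type":"array","items":{"type":"number"}}}},"required":["commands"]}

```bash
mkdir -p pics
cat > h.py <<'E'
import numpy as np, cv2
from rig import readout, optics
def snap(n,fn=None):
    c=optics.camera(n); im=cv2.cvtColor(c['pixels'],cv2.COLOR_RGB2BGR)
    if fn: cv2.imwrite('pics/'+fn,im)
    c['im']=im; return c
def ray(c,u,v,fish=False):
    x=(u-c['cx'])/c['fx']; y=(v-c['cy'])/c['fy']
    if fish:
        r=np.hypot(x,y); s=np.sin(r)/r if r>1e-9 else 1; d=np.array([x*s,y*s,np.cos(r)])
    else: d=np.array([x,y,1.])
    T=np.array(c['cam_to_world']); d=T[:3,:3]@d
    return T[:3,3],d/np.linalg.norm(d)
def onz(c,u,v,z,fish=False):
    o,d=ray(c,u,v,fish); return o+d*(z-o[2])/d[2]
def tri(r1,r2):
    o1,d1=r1;o2,d2=r2
    s=np.linalg.lstsq(np.c_[d1,-d2],o2-o1,rcond=None)[0]
    a=o1+s[0]*d1;b=o2+s[1]*d2
    return (a+b)/2,np.linalg.norm(a-b)
E
python3 - <<'E'
from h import *
import pickle
s=readout.observe();print(s)
a=snap('top','top0.png');b=snap('side','side0.png');pickle.dump((a,b),open('c0.pkl','wb'))
for c in(a,b):print(c['fx'],c['cx'],c['cy'],np.round(c['cam_to_world'],3))
E
```

```text
{'t': 0.0, 'q': array([62.87573869, 19.07161427, -3.7054583 , 83.70503317,  1.23692952,
       77.34353978, -5.07223246]), 'dq': array([-0.16949004, -0.01287902,  0.05089324, -0.00304445,  0.0135018 ,
       -0.05475861, -0.10742229]), 'effort': array([-7.76593042e-04, -6.25453663e+01,  4.85387805e-02, -3.91599548e+01,
        1.60731026e-02,  9.94334434e-03, -7.25282320e-06]), 'tool_pos': array([ 0.27213092, -0.56223486,  0.23052789]), 'ee_rot': array([-1.79919703e+02,  3.59792774e-03,  2.58273730e+01]), 'force': array([-0.09209137, -0.13931335, -0.59703201]), 'wrist_torque': array([ 0.04181004, -0.03864881, -0.01967949]), 'finger_gap': 1.0021018281388556}
531.654024190465 278.88187580744267 210.4539482479843 [[ 1.000e-03 -9.790e-01  2.030e-01  3.300e-01]
 [-1.000e+00 -0.000e+00  4.000e-03  1.200e-02]
 [-4.000e-03 -2.040e-01 -9.790e-01  1.648e+00]
 [ 0.000e+00  0.000e+00  0.000e+00  1.000e+00]]
445.8631668351096 282.65115455470635 210.7531824503851 [[-0.832 -0.371  0.413  0.178]
 [-0.555  0.575 -0.602  0.732]
 [-0.014 -0.73  -0.684  0.885]
 [ 0.     0.     0.     1.   ]]
```

View pics/top0.png

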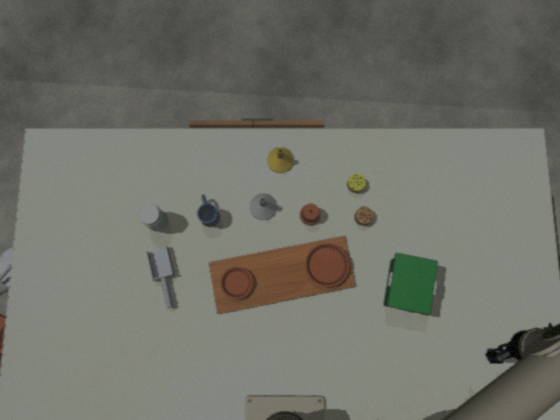

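View pics/side0.png

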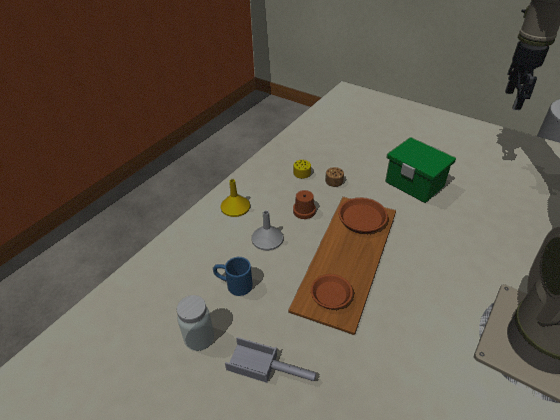

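Top view: the grey funnel (263,206) and a yellow one (281,160); the speckled brown cake (364,216) and a yellow one (357,183). The grey funnel and the brown cake fit the text (aluminium, brown). Also the pot (311,214), mug (208,214), large saucer (328,265) and bin (412,284). I'll confirm in an enlarged crop and measure with masks.

Run:
```python
from h import *
import pickle
a,b=pickle.load(open('c0.pkl','rb'))
im=a['im'][140:320,190:450]; im=cv2.convertScaleAbs(im,alpha=1.6)
cv2.imwrite('pics/crop1.png',cv2.resize(im,None,fx=3,fy=3,interpolation=cv2.INTER_CUBIC))
im=b['im'][140:320,200:460]; im=cv2.convertScaleAbs(im,alpha=1.6)
cv2.imwrite('pics/crop2.png',cv2.resize(im,None,fx=3,fy=3,interpolation=cv2.INTER_CUBIC))
```

```text
(no output)
```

View pics/crop1.png

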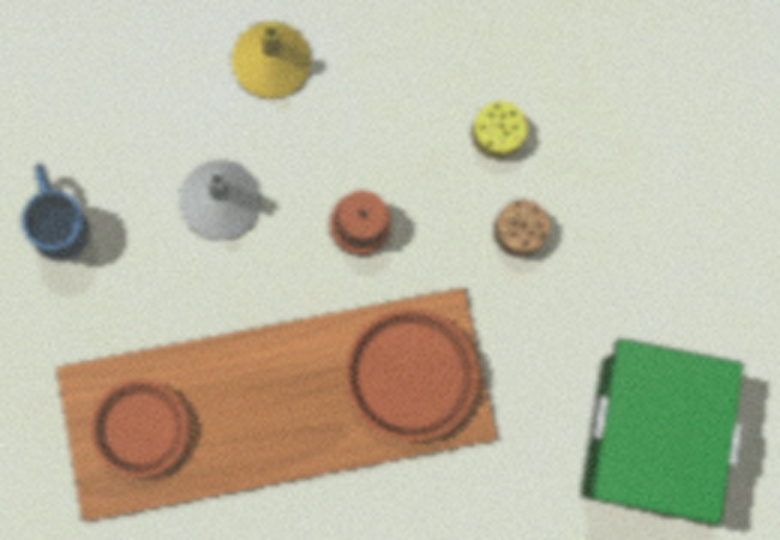

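View pics/crop2.png

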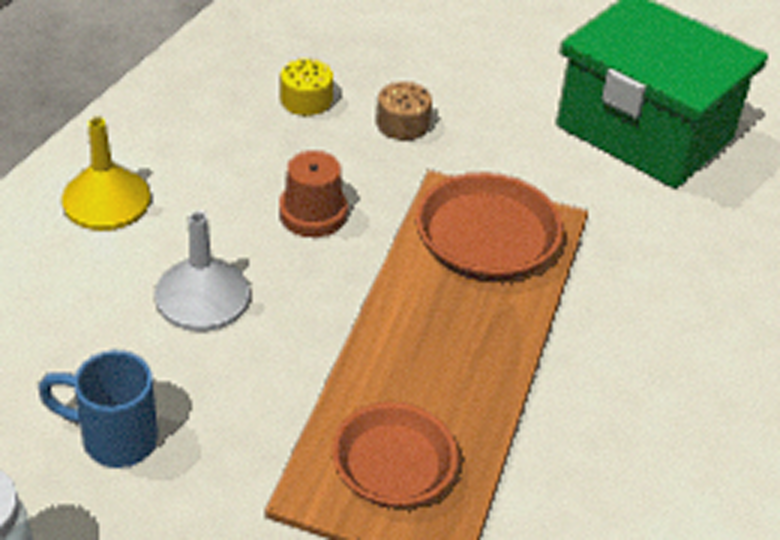

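Confirmed: the aluminium funnel is in crop 1 at (220,198) and the brown speckled cake at (524,228). The yellow ones are decoys. Next I'll triangulate the hand-picked points from both crops.

Run:
```python
from h import *
import pickle
a,b=pickle.load(open('c0.pkl','rb'))
T=lambda p:((p[0]+.5)/3-.5+190,(p[1]+.5)/3-.5+140)
S=lambda p:((p[0]+.5)/3-.5+200,(p[1]+.5)/3-.5+140)
P=dict(pot=((363,212),(314,168),.06),cake=((524,225),(405,97),.036),fun=((218,179),(197,216),.1),mug=((55,220),(117,379),.075),
 big=((414,374),(491,222),.036),small=((143,428),(397,452),.034))
for k,(t,s,z) in P.items():
    p,e=tri(ray(a,*T(t)),ray(b,*S(s)));print(k,np.round(p,4),'gap',round(e,4),'top@z',np.round(onz(a,*T(t),z),4),'side@z',np.round(onz(b,*S(s),z),4))
c=[onz(a,*T(t),.012)for t in((57,367),(467,289),(498,440),(84,521))];print('board',np.round(c,4),np.mean(c,0))
hsv=cv2.cvtColor(a['im'],cv2.COLOR_BGR2HSV)
m=cv2.inRange(hsv,(50,120,70),(75,255,255));k=max(cv2.findContours(m,0,2)[0],key=cv2.contourArea)
r=cv2.minAreaRect(k);print('lid',r);q=[onz(a,*u,.11)[:2] for u in cv2.boxPoints(r)];print(np.round(q,4),np.mean(q,0),np.linalg.norm(q[0]-q[1]),np.linalg.norm(q[1]-q[2]))
h=cv2.cvtColor(b['im'],cv2.COLOR_BGR2HSV)
print('mug handle top',onz(a,*T((41,172)),.04))
print('jar top',onz(a,151,211,.12),'scoop',onz(a,162,262,.03),onz(a,168,306,.02))
```

```text
pot [ 0.6598 -0.0791  0.0597] gap 0.0007 top@z [ 0.6601 -0.079   0.06  ] side@z [ 0.6593 -0.0789  0.06  ]
cake [ 0.6519 -0.2456  0.0367] gap 0.0013 top@z [ 0.6514 -0.246   0.036 ] side@z [ 0.6529 -0.2464  0.036 ]
fun [0.6863 0.0677 0.1002] gap 0.0021 top@z [0.6853 0.0673 0.1   ] side@z [0.6874 0.0678 0.1   ]
mug [0.6491 0.2322 0.0737] gap 0.0003 top@z [0.6487 0.232  0.075 ] side@z [0.6485 0.233  0.075 ]
big [ 0.4984 -0.1303  0.0322] gap 0.0002 top@z [ 0.4979 -0.13    0.036 ] side@z [ 0.4971 -0.1264  0.036 ]
small [0.4444 0.1437 0.0296] gap 0.0009 top@z [0.4437 0.1432 0.034 ] side@z [0.4434 0.1468 0.034 ]
board [[ 0.5074  0.2344  0.012 ]
 [ 0.5886 -0.1886  0.012 ]
 [ 0.4333 -0.2163  0.012 ]
 [ 0.3521  0.2029  0.012 ]] [0.47033842 0.00810846 0.012     ]
lid ((412.18780517578125, 283.52886962890625), (42.65204620361328, 54.05632781982422), 8.746161460876465)
[[ 0.3688 -0.2901]
 [ 0.5215 -0.3201]
 [ 0.5027 -0.4412]
 [ 0.3508 -0.4088]] [ 0.43595562 -0.36503433] 0.1555954414485542 0.1225609048211713
mug handle top [0.70654729 0.25279166 0.04      ]
jar top [0.6455789  0.39333475 0.12      ] scoop [0.50539196 0.37433304 0.03      ] [0.37358232 0.35239218 0.02      ]
```

Request:
jog_arm([
  [1,0.388,0.483,-0.05,0],
  [1,0.388,0.483,-0.05,0],
  [1,0.388,0.483,-0.05,0],
  [1,0.388,0.483,-0.05,0],
  [1,0.388,0.483,-0.05,0],
  [1,0.388,0.483,-0.05,0],
  [1,0.388,0.483,-0.05,0],
  [1,0.388,0.483,-0.05,0],
  [1,0.388,0.483,-0.05,0],
  [1,0.388,0.483,-0.05,0],
])

```text
t: 1.35
tool_pos: [0.661, -0.0775, 0.18]
ee_rot: [-179.9, 0.0, 25.8]
force: [0.5, -1.3, -0.1]
finger_gap: 0.997
```

Request:
jog_arm([
  [1,0,0,0,0],
  [1,0,0,0,0],
])

```text
t: 1.6
tool_pos: [0.6607, -0.0779, 0.1793]
ee_rot: [-179.9, 0.1, 25.8]
force: [0.7, -0.3, 0.0]
finger_gap: 0.998
```

Run:
```python
from h import *
import pickle
w=snap('wrist','w1.png');pickle.dump(w,open('w1.pkl','wb'))
print(w['fx'],w['cx'],w['cy'],np.round(w['cam_to_world'],3))
```

```text
325.19226210127806 280.3063694126357 213.29355837597782 [[ 0.435 -0.869 -0.235  0.72 ]
 [-0.901 -0.42  -0.112 -0.05 ]
 [-0.001  0.26  -0.966  0.321]
 [ 0.     0.     0.     1.   ]]
```

View pics/w1.png

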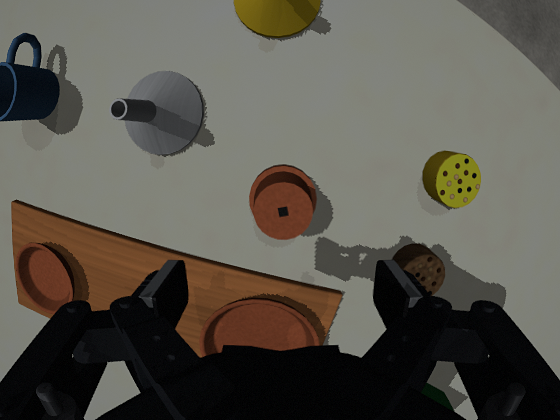

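The wrist view shows the pot's top at (283,212), the brown cake's top at about (425,272), the funnel's spout tip at (119,110) and the yellow decoys at the top and right. I'll check these against the estimates.

Run:
```python
from h import *
import pickle
w=pickle.load(open('w1.pkl','rb'))
for n,u,v,z in(('pot',283,212,.06),('cake',425,272,.036),('fun',119,110,.1)):print(n,np.round(onz(w,u,v,z,True),4))
```

```text
pot [ 0.6587 -0.082   0.06  ]
cake [ 0.6594 -0.2462  0.036 ]
fun [0.6855 0.0639 0.1   ]
```

Request:
jog_arm([
  [1,-0.001,-0.002,-0.05,0],
  [1,-0.001,-0.002,-0.1,0],
  [1,-0.001,-0.002,-0.13,0],
  [1,-0.001,-0.002,-0.15,0],
  [1,-0.001,-0.002,-0.161,0],
  [1,-0.001,-0.002,-0.161,0],
  [-1,-0.001,-0.002,-0.161,0],
  [-1,-0.001,-0.002,-0.161,0],
  [-1,-0.001,-0.002,-0.161,0],
  [-1,-0.001,-0.002,-0.161,0],
])

```text
t: 2.9
tool_pos: [0.6606, -0.0811, 0.0205]
ee_rot: [180.0, -0.0, 25.7]
force: [-1.7, -0.4, 6.4]
finger_gap: 0.602
```

Request:
jog_arm([
  [-1,0,0,0,0],
  [-1,0,0,0,0],
  [-1,0,0,0.02,0],
  [-1,0,0,0.06,0],
  [-1,0,0,0.06,0],
])

```text
t: 3.52
tool_pos: [0.6632, -0.0811, 0.0856]
ee_rot: [179.8, -0.4, 25.7]
force: [-0.1, 0.5, -1.4]
finger_gap: 0.604
```

Request:
jog_arm([
  [-1,-0.05,0.023,0.01,0],
  [-1,-0.1,0.046,0.01,0],
  [-1,-0.15,0.07,0.01,0],
  [-1,-0.192,0.0886,0.005,0],
  [-1,-0.192,0.0886,0,0],
  [-1,-0.192,0.0886,0,0],
  [-1,-0.192,0.0886,0,0],
])

```text
t: 4.4
tool_pos: [0.4721, 0.0072, 0.0859]
ee_rot: [179.8, -0.4, 25.7]
force: [0.9, 0.7, -1.2]
finger_gap: 0.605
```

Request:
jog_arm([
  [-1,0,0,-0.02,0],
  [-1,0,0,-0.038,0],
  [-1,0,0,-0.046,0],
  [-1,0,0,-0.05,0],
  [-1,0,0,-0.053,0],
  [-1,0,0,-0.054,0],
  [-1,0,0,-0.054,0],
])

```text
t: 5.28
tool_pos: [0.4726, 0.0072, 0.0326]
ee_rot: [179.7, -0.5, 25.7]
force: [-0.5, 0.4, 2.3]
finger_gap: 0.603
```

Contact with the board (force +2.3 N against −1.3 N before). I'll release, lift and check with the top and side cameras.

Request:
jog_arm([
  [0.7,0,0,0,0],
  [0.7,0,0,0,0],
  [0.8,0,0,0,0],
  [0.8,0,0,0.03,0],
  [1,0,0,0.09,0],
  [1,0,0,0.14,0],
  [1,0.06,-0.08,0.14,0],
  [1,0.12,-0.16,0.14,0],
  [1,0.183,-0.254,0.14,0],
  [1,0.183,-0.254,0.14,0],
])

```text
t: 6.52
tool_pos: [0.6204, -0.1969, 0.1725]
ee_rot: [179.7, -0.5, 25.7]
force: [1.6, 1.4, 0.3]
finger_gap: 1.001
```

Request:
jog_arm([
  [1,0,0,0,0],
  [1,0,0,0,0],
])

```text
t: 6.78
tool_pos: [0.6202, -0.1963, 0.1719]
ee_rot: [179.8, -0.5, 25.7]
force: [-0.2, 0.5, 0.6]
finger_gap: 1.002
```

Run:
```python
from h import *
import pickle
a=snap('top');b=snap('side');w=snap('wrist');pickle.dump((a,b,w),open('c1.pkl','wb'))
ca=cv2.resize(a['im'][200:330,200:400],None,fx=2.5,fy=2.5,interpolation=2)
cb=cv2.resize(b['im'][160:330,270:430],None,fx=2.5,fy=2.5,interpolation=2)
o=np.zeros((425,900,3),np.uint8);o[:325,:500]=ca;o[:,500:]=cb
o=cv2.convertScaleAbs(o,alpha=1.5)
o=cv2.resize(o,(800,378));cv2.imwrite('pics/p1.png',o);cv2.imwrite('pics/w2.png',w['im'])
print(readout.observe()['tool_pos'])
```

```text
[ 0.62024241 -0.19532092  0.17294505]
```

View pics/p1.png

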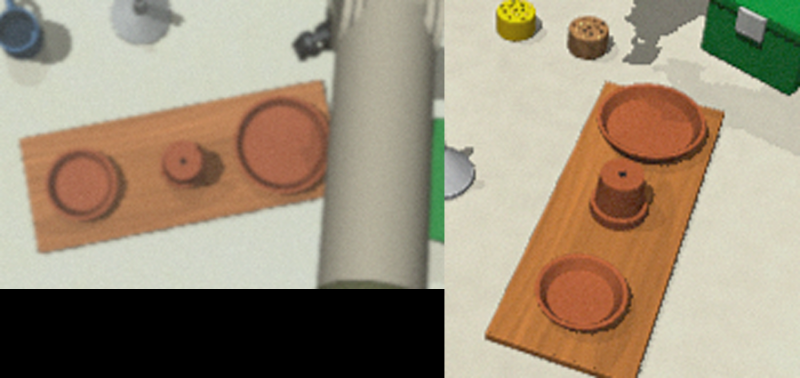

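View pics/w2.png

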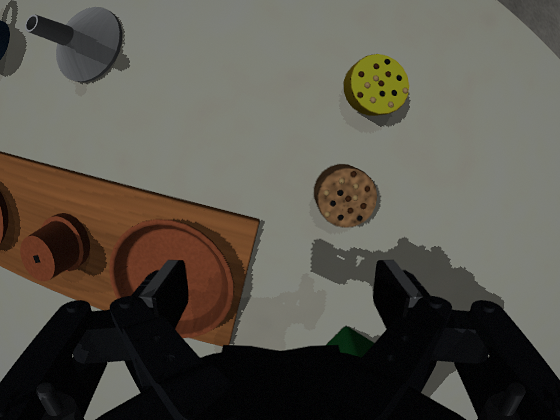

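The pot stands upright on the board between the saucers (hole at composite (183,160) and (623,174)). The brown cake's top is at wrist (348,197).

Run:
```python
from h import *
import pickle
a,b,w=pickle.load(open('c1.pkl','rb'))
t=(282.2,271.8);s=(350.2,238.2)
print(tri(ray(a,*t),ray(b,*s)),onz(a,*t,.072),onz(b,*s,.072))
print('cake',onz(w,348,197,.036,True),'pot',onz(w,37,259,.072,True))
```

```text
(array([0.47179249, 0.00787005, 0.07172374]), np.float64(0.00044724412342319025)) [0.47198237 0.00793568 0.072     ] [0.47147271 0.00806787 0.072     ]
cake [ 0.65324338 -0.24783492  0.036     ] pot [0.47285086 0.0045709  0.072     ]
```

Request:
jog_arm([
  [1,0.033,-0.051,0,0],
  [1,0.033,-0.051,-0.05,0],
  [1,0.033,-0.051,-0.1,0],
  [1,0.033,-0.051,-0.14,0],
  [1,0.033,-0.051,-0.16,0],
  [1,0.033,-0.051,-0.168,0],
  [1,0.033,-0.051,-0.168,0],
  [-1,0.033,-0.051,-0.168,0],
  [-1,0.033,-0.051,-0.168,0],
  [-1,0.033,-0.051,-0.168,0],
])

```text
t: 8.18
tool_pos: [0.6544, -0.2467, 0.0069]
ee_rot: [179.6, -0.6, 25.8]
force: [-1.7, 0.1, 6.0]
finger_gap: 0.638
```

Request:
jog_arm([
  [-1,0,0,0,0],
  [-1,0,0,0,0],
  [-1,0,0,0,0],
])

```text
t: 8.55
tool_pos: [0.6544, -0.2467, 0.0069]
ee_rot: [179.6, -0.6, 25.8]
force: [-0.8, -0.4, 1.2]
finger_gap: 0.638
```

Request:
jog_arm([
  [-1,0,0,0.03,0],
  [-1,0,0,0.09,0],
  [-1,0,0,0.13,0],
  [-1,-0.05,0.07,0.13,0],
  [-1,-0.1,0.14,0.13,0],
  [-1,-0.14,0.2,0.13,0],
  [-1,-0.181,0.253,0.12,0],
  [-1,-0.181,0.253,0.12,0],
  [-1,-0.181,0.253,0.12,0],
  [-1,-0.181,0.253,0.12,0],
])

```text
t: 9.8
tool_pos: [0.4737, 0.0059, 0.1272]
ee_rot: [179.6, -0.6, 25.8]
force: [1.1, -0.5, -0.9]
finger_gap: 0.635
```

Request:
jog_arm([
  [-1,-0.001,0.002,-0.02,0],
  [-1,-0.001,0.002,-0.034,0],
  [-1,-0.001,0.002,-0.042,0],
  [-1,-0.001,0.002,-0.046,0],
  [-1,-0.001,0.002,-0.048,0],
  [-1,-0.001,0.002,-0.049,0],
  [-1,-0.001,0.002,-0.049,0],
])

```text
t: 10.68
tool_pos: [0.473, 0.0078, 0.0788]
ee_rot: [179.5, -0.7, 25.8]
force: [-0.8, 0.6, 3.0]
finger_gap: 0.634
```

Request:
jog_arm([
  [0.6,0,0,0,0],
  [0.8,0,0,0,0],
  [0.8,0,0,0,0],
  [1,0,0,0.03,0],
  [1,0,0,0.09,0],
  [1,0,0,0.12,0],
  [1,0.03,0.04,0.12,0],
  [1,0.06,0.08,0.12,0],
  [1,0.1,0.13,0.12,0],
  [1,0.14,0.18,0.12,0],
])

```text
t: 11.92
tool_pos: [0.6124, 0.1865, 0.1988]
ee_rot: [179.5, -0.7, 25.7]
force: [0.8, 0.2, 0.9]
finger_gap: 1.001
```

Request:
jog_arm([
  [1,0,0,0,0],
  [1,0,0,0,0],
])

```text
t: 12.18
tool_pos: [0.6122, 0.1862, 0.1982]
ee_rot: [179.5, -0.6, 25.7]
force: [-0.3, -0.6, -0.1]
finger_gap: 1.0
```

Run:
```python
from h import *
import pickle
a=snap('top');b=snap('side');w=snap('wrist');pickle.dump((a,b,w),open('c2.pkl','wb'))
ca=cv2.resize(a['im'][220:320,220:370],None,fx=3,fy=3,interpolation=2)
cb=cv2.resize(b['im'][180:280,290:390],None,fx=3,fy=3,interpolation=2)
o=np.zeros((720,750,3),np.uint8);o[:300,:450]=ca;o[:300,450:]=cb;o[300:720,:560]=w['im']
o=o[:598] if 0 else o
o=cv2.convertScaleAbs(o,alpha=1.4);cv2.imwrite('pics/p2.png',cv2.resize(o,(625,600)))
print(readout.observe()['tool_pos'])
```

```text
[0.61235143 0.18494023 0.1993235 ]
```

View pics/p2.png

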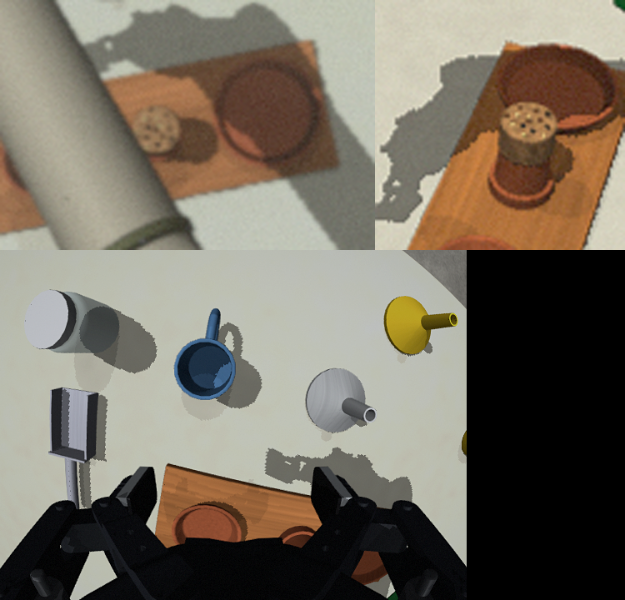

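The cake sits on the pot (composite (157,131) in the top view, (529,120) in the side view). The mug's rim centre is at wrist (246,143), with its handle towards (257,72).

Run:
```python
from h import *
import pickle
a,b,w=pickle.load(open('c2.pkl','rb'))
t=(282.5,272.1);s=(351.3,227.7)
print(tri(ray(a,*t),ray(b,*s)),onz(a,*t,.108),onz(b,*s,.108))
m=onz(w,246,143,.075,True);h=onz(w,257,72,.05,True);print(m,h,np.degrees(np.arctan2(*(h-m)[1::-1])))
print('fun',onz(w,444,197,.1,True))
```

```text
(array([0.46989034, 0.00781162, 0.10912258]), np.float64(0.004428753803637408)) [0.46786767 0.0071527  0.108     ] [0.47249367 0.00724685 0.108     ]
[0.65070132 0.23218368 0.075     ] [0.71125397 0.25269743 0.05      ] 18.715118181910803
fun [0.68614095 0.06710486 0.1       ]
```

Request:
jog_arm([
  [1,0.038,0.046,0,-0.1],
  [1,0.038,0.046,-0.05,-0.1],
  [1,0.038,0.046,-0.1,-0.1],
  [1,0.038,0.046,-0.14,-0.1],
  [1,0.038,0.046,-0.16,-0.1],
  [1,0.038,0.046,-0.169,-0.1],
  [1,0.038,0.046,-0.169,-0.1],
  [-1,0.038,0.046,-0.169,-0.1],
  [-1,0.038,0.046,-0.169,-0.1],
  [-1,0.038,0.046,-0.169,-0.1],
])

```text
t: 13.58
tool_pos: [0.6514, 0.2315, 0.0323]
ee_rot: [179.5, -0.9, 19.9]
force: [-1.3, 0.2, 8.1]
finger_gap: 0.7
```

Request:
jog_arm([
  [-1,0,0,0,0],
  [-1,0,0,0,0],
  [-1,0,0,0,0],
])

```text
t: 13.95
tool_pos: [0.6514, 0.2315, 0.0323]
ee_rot: [179.5, -0.9, 19.9]
force: [-0.2, -0.1, 1.2]
finger_gap: 0.705
```

Request:
jog_arm([
  [-1,0,0,0.03,0],
  [-1,0,0,0.08,0],
  [-1,0,0,0.13,0],
  [-1,0,0,0.16,0],
  [-1,0,0,0.16,0],
])

```text
t: 14.58
tool_pos: [0.6524, 0.2321, 0.1949]
ee_rot: [179.5, -1.1, 19.9]
force: [-0.4, 0.2, -2.2]
finger_gap: 0.698
```

Request:
jog_arm([
  [-1,-0.02,-0.045,0,0],
  [-1,-0.04,-0.095,0,0],
  [-1,-0.06,-0.145,0,0],
  [-1,-0.085,-0.195,0,0],
  [-1,-0.105,-0.245,0,0],
  [-1,-0.125,-0.295,0,0],
  [-1,-0.145,-0.34,0,0],
  [-1,-0.154,-0.362,0,0],
  [-1,-0.154,-0.362,0,0],
  [-1,-0.154,-0.362,0,0],
])

```text
t: 15.82
tool_pos: [0.4982, -0.1289, 0.194]
ee_rot: [179.5, -1.1, 19.9]
force: [-0.1, 0.7, -0.8]
finger_gap: 0.7
```

Request:
jog_arm([
  [-1,0,0,-0.02,0],
  [-1,0,0,-0.05,0],
  [-1,0,0,-0.07,0],
  [-1,0,0,-0.09,0],
  [-1,0,0,-0.1,0],
  [-1,0,0,-0.11,0],
  [-1,0,0,-0.11,0],
])

```text
t: 16.7
tool_pos: [0.4981, -0.1285, 0.0835]
ee_rot: [179.6, -1.0, 20.0]
force: [-0.4, 0.3, -1.4]
finger_gap: 0.698
```

Run:
```python
from h import *
import pickle
a=snap('top');b=snap('side');pickle.dump((a,b),open('c3.pkl','wb'))
ca=cv2.resize(a['im'][200:320,250:400],None,fx=2.5,fy=2.5,interpolation=2)
cb=cv2.resize(b['im'][140:290,280:450],None,fx=2.5,fy=2.5,interpolation=2)
o=np.zeros((375,800,3),np.uint8);o[:300,:375]=ca;o[:,375:]=cb
cv2.imwrite('pics/p3.png',cv2.convertScaleAbs(o,alpha=1.5))
```

```text
(no output)
```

View pics/p3.png

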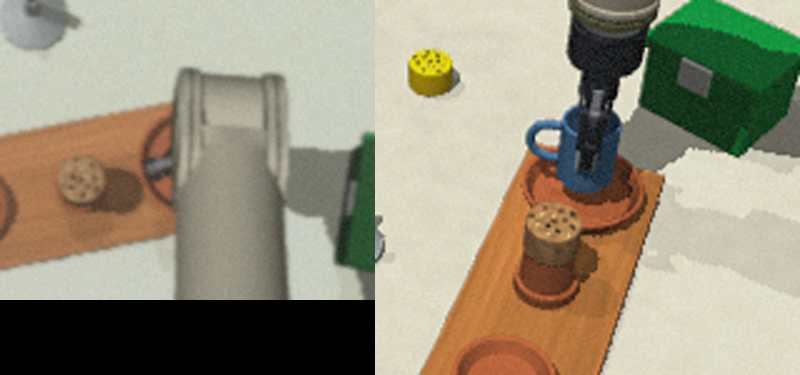

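The mug hangs upright over the large saucer (about (587,160)), and the cake is steady on the pot. I'll lower it slowly.

Request:
jog_arm([
  [-1,0,-0.001,-0.012,0],
  [-1,0,-0.001,-0.02,0],
  [-1,0,-0.001,-0.026,0],
  [-1,0,-0.001,-0.03,0],
  [-1,0,-0.001,-0.032,0],
  [-1,0,-0.001,-0.033,0],
  [-1,0,-0.001,-0.033,0],
])

```text
t: 17.68
tool_pos: [0.4987, -0.1299, 0.0515]
ee_rot: [179.5, -1.1, 20.0]
force: [-0.2, -0.2, -2.6]
finger_gap: 0.698
```

Request:
jog_arm([
  [-1,0,0,-0.002,0],
  [-1,0,0,-0.003,0],
  [-1,0,0,-0.003,0],
])

```text
t: 18.05
tool_pos: [0.4991, -0.1298, 0.0511]
ee_rot: [179.4, -1.1, 19.9]
force: [-12.8, 2.7, 29.8]
finger_gap: 0.704
```

Firm contact. I'll ease back a little and release.

Request:
jog_arm([
  [-1,-0.0005,0,0.001,0],
  [-1,-0.0005,0,0.001,0],
])

```text
t: 18.3
tool_pos: [0.4989, -0.1299, 0.0523]
ee_rot: [179.4, -1.1, 19.9]
force: [-0.2, 0.5, -2.0]
finger_gap: 0.701
```

Request:
jog_arm([
  [0.6,0,0,0,0],
  [0.8,0,0,0,0],
  [0.9,0,0,0,0],
  [1,0,0,0.02,0],
  [1,0,0,0.06,0],
  [1,0,0,0.11,0],
  [1,0,0,0.14,0],
  [1,0.04,0.05,0.14,0],
  [1,0.08,0.1,0.14,0],
  [1,0.08,0.1,0.14,0],
])

```text
t: 19.55
tool_pos: [0.5804, -0.0246, 0.192]
ee_rot: [179.6, -1.2, 20.3]
force: [-0.5, 0.2, -0.3]
finger_gap: 1.001
```

Request:
jog_arm([
  [1,0.03,0.03,0,0],
  [1,0.06,0.06,0,0],
  [1,0.06,0.06,0,0],
  [1,0.06,0.06,0,0],
])

```text
t: 20.05
tool_pos: [0.64, 0.0343, 0.1917]
ee_rot: [179.5, -1.2, 20.3]
force: [-1.0, -1.1, -0.4]
finger_gap: 1.002
```

Run:
```python
from h import *
import pickle
a=snap('top');b=snap('side');w=snap('wrist');pickle.dump((a,b,w),open('c4.pkl','wb'))
ca=cv2.resize(a['im'][220:320,250:370],None,fx=3,fy=3,interpolation=2)
cb=cv2.resize(b['im'][150:270,290:420],None,fx=2.5,fy=2.5,interpolation=2)
o=np.zeros((720,685,3),np.uint8);o[:300,:360]=ca;o[:300,360:]=cb;o[300:,:560]=w['im']
o=cv2.convertScaleAbs(o,alpha=1.4);cv2.imwrite('pics/p4.png',cv2.resize(o,None,fx=1/1.2,fy=1/1.2))
print(readout.observe()['tool_pos'])
```

```text
[0.63999553 0.03386562 0.19220254]
```

View pics/p4.png

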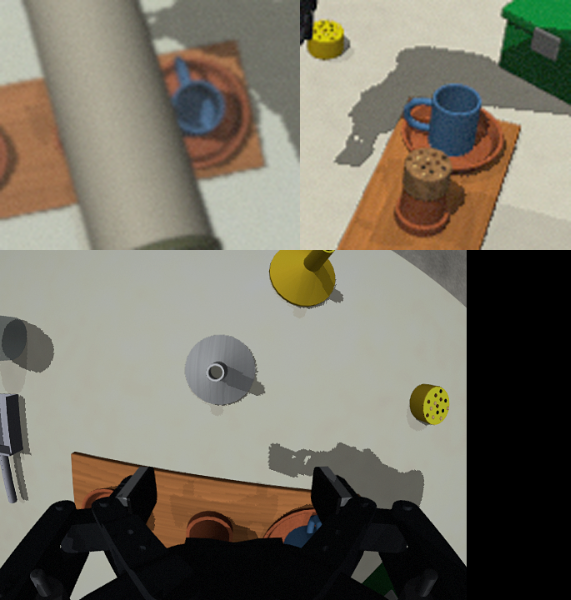

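The mug stands upright in the saucer, and the cake and pot are intact. The funnel's spout tip is at wrist (259,146).

Run:
```python
from h import *
import pickle
a,b,w=pickle.load(open('c4.pkl','rb'))
print('fun',onz(w,259.2,146.4,.1,True))
s=(360-0,0)
u=(457*1.2-360)/2.5+290;v=(97*1.2)/2.5+150
print('mug rim',onz(b,u,v,.094))
```

```text
fun [0.68629445 0.06523862 0.1       ]
mug rim [ 0.50026336 -0.13078975  0.094     ]
```

Request:
jog_arm([
  [1,0.046,0.0325,0,0],
  [1,0.046,0.0325,0,0],
  [1,0.046,0.0325,-0.04,0],
  [1,0.046,0.0325,-0.08,0],
  [1,0.046,0.0325,-0.11,0],
  [1,0.046,0.0325,-0.126,0],
  [1,0.046,0.0325,-0.13,0],
  [-1,0.046,0.0325,-0.13,0],
  [-1,0.046,0.0325,-0.13,0],
  [-1,0.046,0.0325,-0.13,0],
])

```text
t: 21.45
tool_pos: [0.6865, 0.0665, 0.0631]
ee_rot: [179.5, -1.3, 20.2]
force: [0.5, -1.2, 0.7]
finger_gap: 0.378
```

Request:
jog_arm([
  [-1,0,0,0,0],
  [-1,0,0,0,0],
  [-1,0,0,0,0],
  [-1,0,0,0,0],
  [-1,0,0,0,0],
])

```text
t: 22.08
tool_pos: [0.6867, 0.0665, 0.0633]
ee_rot: [179.5, -1.3, 20.2]
force: [0.2, -0.6, 2.8]
finger_gap: 0.184
```

Request:
jog_arm([
  [-1,0,0,0.03,0],
  [-1,0,0,0.08,0],
  [-1,0,0,0.13,0],
  [-1,0,0,0.18,0],
  [-1,0,0,0.19,0],
  [-1,0,0,0.19,0],
])

```text
t: 22.82
tool_pos: [0.6866, 0.0665, 0.2532]
ee_rot: [179.5, -1.3, 20.2]
force: [0.5, -0.5, -1.2]
finger_gap: 0.189
```

Request:
jog_arm([
  [-1,-0.025,-0.043,0,0],
  [-1,-0.05,-0.086,0,0],
  [-1,-0.08,-0.137,0,0],
  [-1,-0.11,-0.19,0,0],
  [-1,-0.14,-0.24,0,0],
  [-1,-0.17,-0.29,0,0],
  [-1,-0.2,-0.345,0,0],
  [-1,-0.23,-0.395,0,0],
  [-1,-0.251,-0.4315,0,0],
  [-1,-0.251,-0.4315,0,0],
])

```text
t: 24.08
tool_pos: [0.4321, -0.3682, 0.2507]
ee_rot: [179.6, -1.1, 19.8]
force: [0.0, 0.7, -0.6]
finger_gap: 0.187
```

Request:
jog_arm([
  [-1,0,0,-0.02,0],
  [-1,0,0,-0.04,0],
  [-1,0,0,-0.05,0],
  [-1,0,0,-0.05,0],
])

```text
t: 24.58
tool_pos: [0.432, -0.3673, 0.1996]
ee_rot: [179.7, -1.1, 19.9]
force: [-0.1, 0.2, -0.6]
finger_gap: 0.183
```

Run:
```python
from h import *
import pickle
a0,b0=pickle.load(open('c0.pkl','rb'))
S=lambda p:((p[0]+.5)/3-.5+200,(p[1]+.5)/3-.5+140)
print('side lid',onz(b0,*S((662,51)),.11), tri(ray(a0,412.2,283.5),ray(b0,*S((662,51)))))
b=snap('side');w=snap('wrist');pickle.dump((b,w),open('c5.pkl','wb'))
cb=cv2.resize(b['im'][60:220,340:500],None,fx=2.6,fy=2.6,interpolation=2)
o=np.zeros((420,976,3),np.uint8);o[:416,:416]=cb;o[:,416:]=w['im']
cv2.imwrite('pics/p5.png',cv2.resize(cv2.convertScaleAbs(o,alpha=1.4),None,fx=.8,fy=.8))
print(readout.observe()['tool_pos'])
```

```text
side lid [ 0.43748193 -0.35789161  0.11      ] (array([ 0.43746178, -0.36591343,  0.10456905]), np.float64(0.0037602555138523275))
[ 0.43247592 -0.36799132  0.20110463]
```

View pics/p5.png

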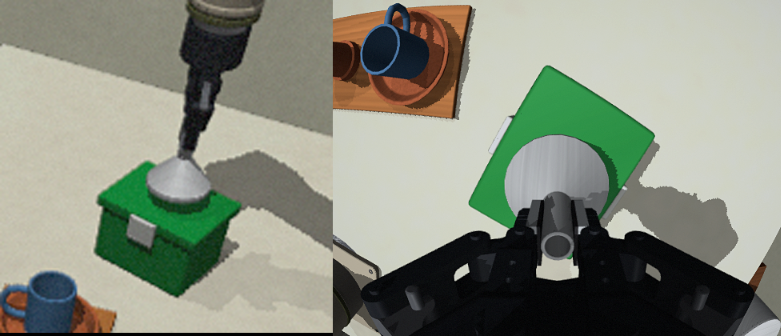

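Run:
```python
from h import *
import pickle
b,w=pickle.load(open('c5.pkl','rb'))
p=[onz(w,x/.8-416,y/.8,.11,True) for x,y in((655,134),(469,205),(547,66))];print(np.round(p,4),(p[0]+p[1])/2, np.linalg.norm(p[2]-p[0]),np.linalg.norm(p[2]-p[1]))
```

```text
[[ 0.5023 -0.4425  0.11  ]
 [ 0.3745 -0.2964  0.11  ]
 [ 0.5243 -0.3266  0.11  ]] [ 0.43840244 -0.36944113  0.11      ] 0.11798231490453857 0.15288011585285458
```

Request:
jog_arm([
  [-1,0.004,0.003,-0.01,0],
  [-1,0.004,0.003,-0.018,0],
  [-1,0.004,0.003,-0.022,0],
  [-1,0.004,0.003,-0.024,0],
  [-1,0.004,0.003,-0.024,0],
])

```text
t: 25.3
tool_pos: [0.4364, -0.3651, 0.1771]
ee_rot: [179.6, -1.2, 19.9]
force: [0.7, 0.3, -0.8]
finger_gap: 0.184
```

Request:
jog_arm([
  [-1,0,0,-0.002,0],
  [-1,0,0,-0.003,0],
  [-1,0,0,-0.004,0],
])

```text
t: 25.68
tool_pos: [0.4364, -0.3652, 0.1732]
ee_rot: [179.6, -1.1, 19.9]
force: [-2.3, 0.5, 6.0]
finger_gap: 0.185
```

Contact with the lid. Release, lift and move clear.

Request:
jog_arm([
  [0.2,0,0,0,0],
  [0.6,0,0,0,0],
  [0.6,0,0,0,0],
  [0.8,0,0,0.03,0],
  [0.8,0,0,0.08,0],
  [0.8,0,0,0.13,0],
  [1,-0.03,-0.06,0.13,0],
  [1,-0.06,-0.12,0.13,0],
  [1,-0.1,-0.18,0.13,0],
  [1,-0.1,-0.18,0.13,0],
])

```text
t: 26.92
tool_pos: [0.3325, -0.5487, 0.3025]
ee_rot: [179.6, -1.0, 19.5]
force: [-0.1, 0.9, -0.1]
finger_gap: 0.997
```

Request:
jog_arm([
  [1,0,0,0,0],
  [1,0,0,0,0],
  [1,0,0,0,0],
])

```text
t: 27.3
tool_pos: [0.3341, -0.5473, 0.3028]
ee_rot: [179.6, -1.1, 19.7]
force: [0.4, -0.1, -0.8]
finger_gap: 1.002
```

Run:
```python
from h import *
import pickle
a=snap('top');b=snap('side');pickle.dump((a,b),open('c6.pkl','wb'))
ca=cv2.resize(a['im'][220:330,260:460],None,fx=4,fy=4,interpolation=2)
cb=cv2.resize(b['im'][120:280,290:490],None,fx=4,fy=4,interpolation=2)
cv2.imwrite('pics/t6.png',cv2.convertScaleAbs(ca,alpha=1.4));cv2.imwrite('pics/s6.png',cv2.convertScaleAbs(cb[:600],alpha=1.4))
```

```text
(no output)
```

View pics/t6.png

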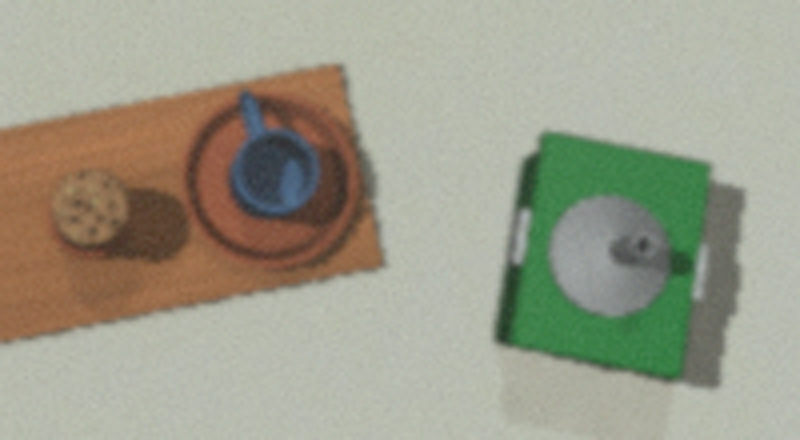

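View pics/s6.png

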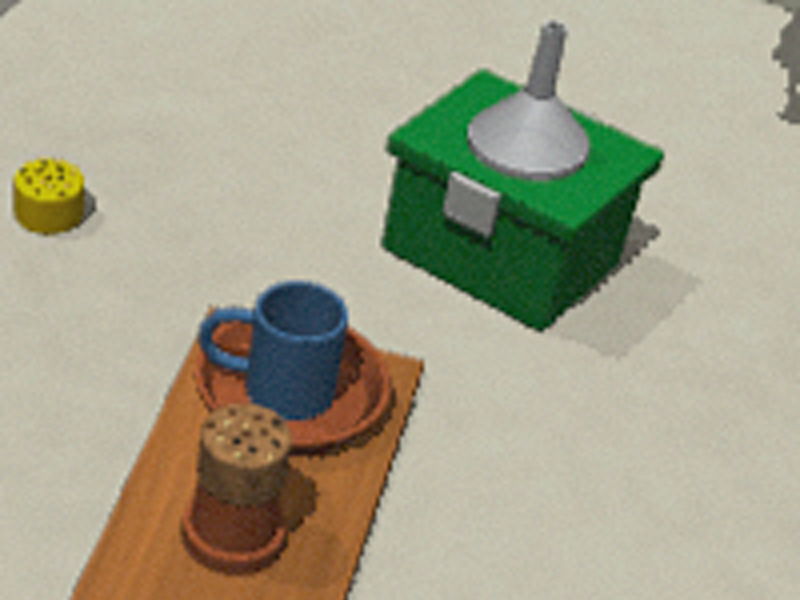

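Everything stands upright: cake (91,208), mug rim (275,172), saucer rim (275,181), funnel mouth (610,255), spout tip (643,243). Now the numeric check.

Run:
```python
from h import *
import pickle
a,b=pickle.load(open('c6.pkl','rb'))
T=lambda p:((p[0]+.5)/4-.5+260,(p[1]+.5)/4-.5+220)
S=lambda p:((p[0]+.5)/4-.5+290,(p[1]+.5)/4-.5+120)
for n,t,s,z in(('cake',(91,207),(246,435),.108),('mugrim',(275,172),(302,311),.094),('saucer',(275,181),None,.036),('fun mouth',(610,255),None,.115),('spout',(643,244),(553,27),.21)):
    print(n,np.round(onz(a,*T(t),z),4), s and (np.round(onz(b,*S(s),z),4),np.round(tri(ray(a,*T(t)),ray(b,*S(s)))[0],4)))
c=np.mean([onz(a,*T(t),.11) for t in((545,132),(711,163),(681,379),(510,345))],0);print('lid',c)
```

```text
cake [0.47   0.0075 0.108 ] (array([0.4718, 0.0095, 0.108 ]), array([0.4712, 0.0079, 0.1065]))
mugrim [ 0.4968 -0.1271  0.094 ] (array([ 0.4993, -0.1275,  0.094 ]), array([ 0.4978, -0.1266,  0.095 ]))
saucer [ 0.4962 -0.1321  0.036 ] None
fun mouth [ 0.4353 -0.3636  0.115 ] None
spout [ 0.4361 -0.3628  0.21  ] (array([ 0.4379, -0.3619,  0.21  ]), array([ 0.4371, -0.3627,  0.2096]))
lid [ 0.43658558 -0.36612063  0.11      ]
```

All within tolerance; handing in.

```bash
python3 -c "
from rig import ticket;print(ticket.hand_in())"
```

```text
the job is handed in; nothing more can be done
None
```

I placed all four parts in order and handed the job in at about 27 s of robot time; hand-in gives no verdict. The grey funnel and brown cake were moved; their yellow lookalikes were not.

Last checks from the top and side views showed everything upright and the gripper well clear:

| Part | Offset found | Limit |
|---|---|---|
| Pot from the board's middle (measured right after placing) | about 2 mm | 15 mm |
| Cake from the pot's axis | about 1–2 mm | 12 mm |
| Mug from the large saucer's centre | about 5 mm | 15 mm |
| Funnel from the lid's middle | about 3–4 mm | 15 mm |

- **Disagreements:** The side view put the lid's middle about 7–8 mm off in y from the top view, and the wrist view put it about 5 mm off. I went with the top view. When the cake was first checked on the pot, the two views differed by about 4 mm.
- **Force on the mug:** Setting it down peaked at about 30 N through the fingers. I eased back before releasing, and it stayed upright.
- **Not measured:** I did not measure the small saucer, scoop or jar at the end. The arm was never brought low near them.

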